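Snap the spindle clip onto the banding wheel

TASK

Two banding wheels stand upside down on the bench for servicing; one spindle is bare with its brass washer in place, the other still wears its rubber cap. Pick up the fork tool and with it, not with the fingers, push the clip lying on the bare wheel's plate sideways into the spindle groove until it snaps fully home, then lay the fork back down flat on the bench and let go. Leave the capped wheel's clip and everything else on the bench where they are.

Things in the scene. Friction and masses are not known exactly. Their poses are not given: they have to be found in the camera images.
- wheel_left: Left-hand banding wheel (potter's turntable), fixed upside down: wooden head 220 mm across, 20 mm thick on the bench; above it the iron base plate, 170 mm across, its flat top 70 mm above the bench. Origin: middle of the underside, on the bench. x points roughly the way the clip has to slide.
- wheel_left_groove (a point): Spindle groove of that wheel: on the vertical spindle axis, 6 mm above the plate. The groove, 24 mm across, reaches from the plate to 12 mm above it; the spindle's end above it is 32 mm across and ends 32 mm above the plate.
- clip_left_eye (a point): Eye (centre, half-way up) of the loose steel clip on the left plate; on the spindle axis when home. 8 mm thick. x points out of the mouth, towards the spindle within 10 degrees. Along x in mm: tail -51 to -34, 12 wide; flat-backed bow -34 to -13, 48 wide; two sprung arms to +20 with round ends 18 apart, which spread to pass the groove.
- clip_left: The same clip; origin under its eye, same axes. About 110 g. It slides on the plate, its tail overhanging the plate's edge by about 20 mm at first. At most about 12 N (a jerk of force, then it gives) of push snaps it in; it then stops against the groove.
- wheel_right: Right-hand banding wheel (potter's turntable), fixed upside down: wooden head 220 mm across, 20 mm thick on the bench; above it the iron base plate, 170 mm across, its flat top 70 mm above the bench. Origin: middle of the underside, on the bench. x points roughly the way the clip has to slide.
- wheel_right_groove (a point): Spindle groove of that wheel: on the vertical spindle axis, 6 mm above the plate. The groove, 24 mm across, reaches from the plate to 12 mm above it; the spindle's end above it is 32 mm across and ends 32 mm above the plate.
- clip_right_eye (a point): Eye (centre, half-way up) of the loose steel clip on the right plate; on the spindle axis when home. 8 mm thick. x points out of the mouth, towards the spindle within 10 degrees. Along x in mm: tail -51 to -34, 12 wide; flat-backed bow -34 to -13, 48 wide; two sprung arms to +20 with round ends 18 apart, which spread to pass the groove.
- clip_right: The same clip; origin under its eye, same axes. About 110 g. It slides on the plate, its tail overhanging the plate's edge by about 20 mm at first. At most about 12 N (a jerk of force, then it gives) of push snaps it in; it then stops against the groove.
- fork_grip (a point): Fork tool, 175 mm long: middle of its grip, at the centre of mass, 15 mm above its flat underside. x to the tines, z up. Along x in mm: wooden handle -70 to +30, 24 wide, 30 tall; steel head, 42 wide, 14 tall, its underside level with the handle's; two tines +75 to flat tips at +105.
- fork: The fork tool; origin under its grip. The tines are 10 mm wide with 22 mm between them: the clip's tail goes between and the tips bear on the bow's flat back either side of it. About 160 g, lying flat on the bench.
- cap_base (a point): Black rubber cap standing over the spindle of one of the two wheels (either one), 48 mm across, 45 mm tall; the point is the middle of its underside, on the plate. That spindle is not to be fitted.
- washer_mid (a point): Thin brass washer, 54 mm across, lying flush round the bare spindle of the other wheel, the one to be fitted.
- modelling_knife: Bystander: wooden modelling knife, bar 155 mm long, 12 mm thick, lying on the bench beyond the gap between the wheels
- glaze_jar: Bystander: glaze jar, 60 mm across, 75 mm tall; origin in the middle of its underside
- slip_bowl: Bystander: white bowl, 120 mm across, 55 mm tall; origin in the middle of its underside
- mug: Bystander: terracotta mug, 80 mm across, 90 mm tall; origin in the middle of its underside
- steel_rib: Bystander: flat steel rib (scraper), 110 x 55 x 6 mm, lying near the robot on the left; origin in the middle of its underside
- clay_roller: Bystander: wooden roller, 160 mm long, 40 mm across, lying near the robot on the right; origin in the middle of its underside
- wood_block: Bystander: dark wooden block, 90 x 50 x 30 mm; origin in the middle of its underside
Things that resemble listed ones, but are neither listed nor needed, are in the scene too. What is shaped like the clip_right but turquoise is not meant. Leave any orange look-alike of the fork alone.

How it is judged:
By the outcome, as a careful person would: the job done as asked, in the order asked, and still so for the second after the job is handed in, with the robot touching nothing.
It also fails if it takes over 56 s, if anything falls off the work surface, if the arm or the gripper's body presses on something with over 40 N, if the wrist force passes 120 N, or if a joint passes its speed limit or range.

ROBOT

A 6-joint arm with a two-finger parallel gripper is mounted at the origin on the work surface. World frame = base frame: x ahead of the robot, y to its left, z up, the work surface at z = 0. Lengths are in m, angles in rad, forces in N, time in s.
With the tool pointing down it reaches from about 0.425 to 1.125 m from the base axis. Payload 14.9 kg.
Tool frame: the origin (TCP) lies on the centre line of the jaws, within the pads' length; the fingertips stand bot.tcp_to_tips ahead of it and the grasp point (between the pads) is the TCP (bot.tcp_to_tips is the distance from the TCP to the fingertips, in m); z points along the fingers, y is the direction in which the jaws open and shut (so a half turn about z gives the same grasp; the last joint's range is limited). The gripper opens to 91 mm and grips with 3 to 60 N. Pads are 32 mm wide; open, the fingers measure 118 mm over their backs; the gripper's body (76 mm by 178 mm) begins 60 mm behind the grasp point.
Start: joints at [1.228, 0.379, 1.734, -0, 1.028, -0.033], TCP at [0.213, 0.667, 0.233] pointing down, gripper open.
Joint ranges: [-2.77, 2.77], [-0.74, 2.19], [0, 2.66], [-1.06, 4.2], [0.31, 2.87], [-3.08, 3.08]. Speed limits (rad/s): [1.89, 1.89, 2.39, 3.14, 3.14, 3.14].

INTERFACE

Orientations are given as a unit quaternion [x, y, z, w].
In Python, from cell import sensors, vision, bot gives the robot as it stands.
- The arm moves only by the tool play_rows, never from a script. Its argument "targets" is a list of rows, each a list of 3 entries, a list of its own where there are three numbers: the shift along the tool's x, y, z in mm, then the turn about the tool's z in rad, then the opening, from -1 (shut) to 1 (fully open). A call has 1 to 20 rows; each row shifts and turns the commanded pose from where the row before left it, along the tool's axes as they then stand; what a row does not reach is not made up. A row lasts 1/10 s, in which the tool goes at most 50 mm and 8.59 degrees, less where a joint would pass 70% of its speed; a pose out of reach is approached as far as the arm can. A call is refused whole if a number of a shift passes 50 or a number of a turn 0.15, either way. A call with a gripper value outside its range is refused whole. The fingers move at their own pace and stop on an object; the grip force is fixed at half the most. Time passes only in rows, so rows that do not move let the fingers close. It gives the time, the measured TCP pose, the force and the opening at its end, in the units of the state.
- sensors.get_obs(): the state, without advancing time (a new reading comes with each control period).
- vision.capture(name): name is "side" or "top" or "wrist"; returns the picture (480x640x3 uint8, red, green, blue); there is no depth.
- vision.camera_params(name): a dict with "fx", "fy", "cx", "cy" (pixels), "eye" and "rotation" of the camera in the world. Camera axes: x right, y down, z forward; pixel columns grow to the right and rows downward; lengths in m; the calibration is good to about 2 mm. A picture is of the moment at which its call begins: read the wrist's pose just before it. camera_params takes no time and is no camera call; for the wrist camera it gives the pose at the moment of the call.
- bot.sign_off(): hands the job in, once; it reports no verdict.
The state is a dict: "t": time; "joint_pos": joint angles; "qvel": joint speeds; "joint_efforts": joint torques, N m; "tcp_pos": TCP position; "ee_rot": TCP orientation; "force": force on the tool from outside, world axes, zero at the start; "moment": the same for the moment, N m; "opening": finger opening in m.
Only numpy, scipy, OpenCV 4.12 (cv2) and the standard library are available. Lean on these libraries where they do the work, as an engineer would, in place of code of your own. Each camera call takes 0.05 s, during which the arm holds its last target. There are 200 camera calls.

## Working session

There is one attempt and no reset: what is moved stays moved. The work goes in short steps, Python scripts to look and compute and a tool call to move; the robot and the scene stay as the last step left them, time stands still between calls to the robot, and variables do not carry over. Pictures are saved under pics/ and viewed, about 8 in all and at most 12, crops included, and the job is handed in when it is done.

Besides the shell and the picture viewer there is one more tool, called after "Request:" by a JSON object that holds its "api" and its "payload", one argument or row to a line. play_rows: Moves the arm, as the interface text tells. Its arguments: {"type":"object","properties":{"targets":{"type":"array","items":{"type":"array"}}},"required":["targets"]}

```bash
mkdir -p pics; ls
python3 - <<'E'
from cell import sensors, vision, bot
import cv2
for n in ("top","side"):
    im=vision.capture(n); cv2.imwrite(f"pics/{n}0.png",im[:,:,::-1])
    p=vision.camera_params(n); print(n,p)
print(sensors.get_obs(), bot.tcp_to_tips)
E
```

```text
pics
top {'fx': 531.6764484790762, 'fy': 531.6764484790762, 'cx': 326.66165924520635, 'cy': 237.41716250410926, 'eye': array([ 0.42529475, -0.01500396,  1.36721657]), 'rotation': array([-0.70115224,  0.71223871, -0.02245399,  0.02444124])}
side {'fx': 448.3334904747479, 'fy': 448.3334904747479, 'cx': 321.3518566374638, 'cy': 244.9357890903477, 'eye': array([-0.242729  , -0.73098719,  0.9209382 ]), 'rotation': array([ 0.83031117, -0.36230553,  0.16065973, -0.39179907])}
{'t': 0.1, 'joint_pos': array([ 1.22767080e+00,  3.79342742e-01,  1.73467952e+00, -1.69927084e-05,
        1.02850561e+00, -3.33182973e-02]), 'qvel': array([-0.00033147, -0.00160983, -0.00123874, -0.00035609, -0.0007245 ,
        0.0009643 ]), 'joint_efforts': array([-2.88894953e-03, -7.65032744e+01, -4.35296345e+01,  6.51262561e-02,
        3.96881264e-02, -1.35379724e-05]), 'tcp_pos': array([0.2133284 , 0.66637338, 0.23238443]), 'ee_rot': array([ 1.54280516e-01,  9.88026975e-01, -4.60708181e-04, -8.03480101e-05]), 'force': array([ 0.16120188, -0.55312897,  0.89439108]), 'moment': array([ 0.08216962, -0.02969917, -0.02242104]), 'opening': 0.09109363020370627} 0.019
```

View pics/top0.png

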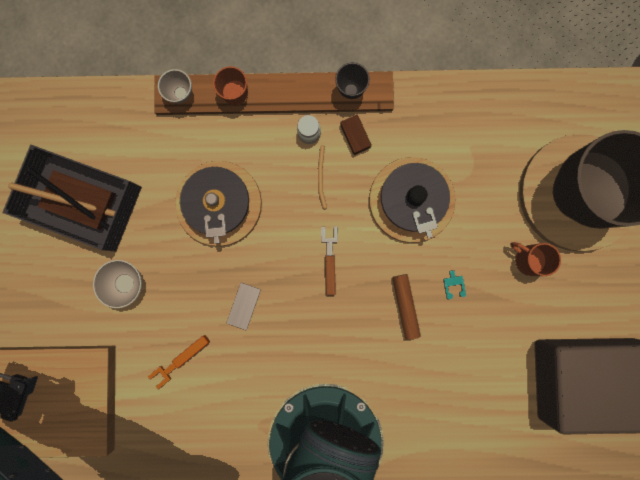

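View pics/side0.png

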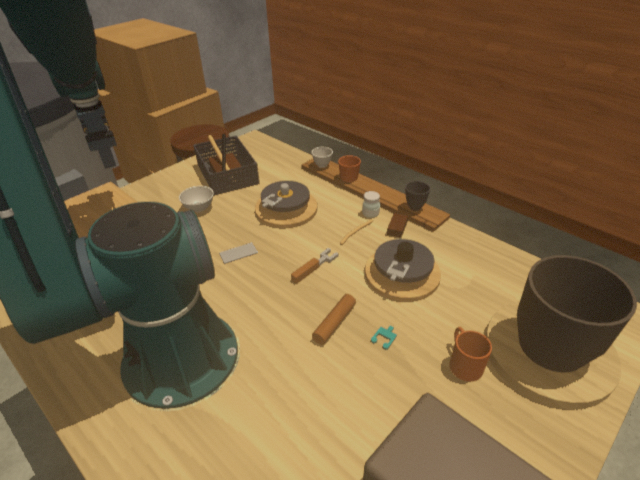

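The left spindle is bare, with the brass ring around it near (213,200), and its clip is at (216,228). The right spindle wears the cap (417,196). The real fork is at (331,265), tines up-image. The orange look-alike is at (180,362).

```bash
cat > h.py <<'E'
import numpy as np, cv2
from scipy.spatial.transform import Rotation as R
from cell import sensors, vision, bot
def ray(p,uv,z):
    r=R.from_quat(p["rotation"]).as_matrix()
    d=r@np.array([(uv[0]-p["cx"])/p["fx"],(uv[1]-p["cy"])/p["fy"],1.])
    e=np.array(p["eye"]); return e+d*(z-e[2])/d[2]
def proj(p,X):
    c=R.from_quat(p["rotation"]).as_matrix().T@(np.array(X)-p["eye"])
    return np.array([p["fx"]*c[0]/c[2]+p["cx"],p["fy"]*c[1]/c[2]+p["cy"]])
def state():
    o=sensors.get_obs(); m=R.from_quat(o["ee_rot"]).as_matrix()
    print("t",round(o["t"],2),"tcp",o["tcp_pos"].round(4),"x-axis yaw",np.arctan2(m[1,0],m[0,0]).round(4),"y",m[:,1].round(3),"F",o["force"].round(1),"op",round(o["opening"],4)); return o,m
E
python3 - <<'E'
from h import *
p=vision.camera_params("top")
for n,uv,z in [("spindle top",(212,199),.102),("plateL",(214,202),.07),("clipL bow",(216,234),.078),("tailL",(217,243),.078),("fork handle end",(331,295),.03),("handle front",(330.5,256),.03),("tinesL",(323,229),.014),("tinesR",(337,229),.014),("rib",(244,306),.006),("roller",(406,307),.04),("knife",(322,178),.01),("clipR",(427,224),.078)]:
    print(n,ray(p,uv,z).round(4))
im=cv2.imread("pics/top0.png")[150:310,165:365]
cv2.imwrite("pics/crop.png",cv2.resize(im,None,fx=3.7,fy=3.7,interpolation=cv2.INTER_CUBIC))
state()
E
```

```text
spindle top [0.606  0.2614 0.102 ]
plateL [0.6031 0.2635 0.07  ]
clipL bow [0.5235 0.257  0.078 ]
tailL [0.5016 0.2546 0.078 ]
fork handle end [ 0.3696 -0.0205  0.03  ]
handle front [ 0.4672 -0.0209  0.03  ]
tinesL [ 0.5369 -0.0029  0.014 ]
tinesR [ 0.5363 -0.0386  0.014 ]
rib [0.3441 0.2012 0.006 ]
roller [ 0.3375 -0.2059  0.04  ]
knife [ 0.6691 -0.0023  0.01  ]
clipR [ 0.5398 -0.2566  0.078 ]
t 0.1 tcp [0.2133 0.6664 0.2324] x-axis yaw 2.8318 y [ 0.305  0.952 -0.001] F [ 0.2 -0.6  0.9] op 0.0911
```

View pics/crop.png

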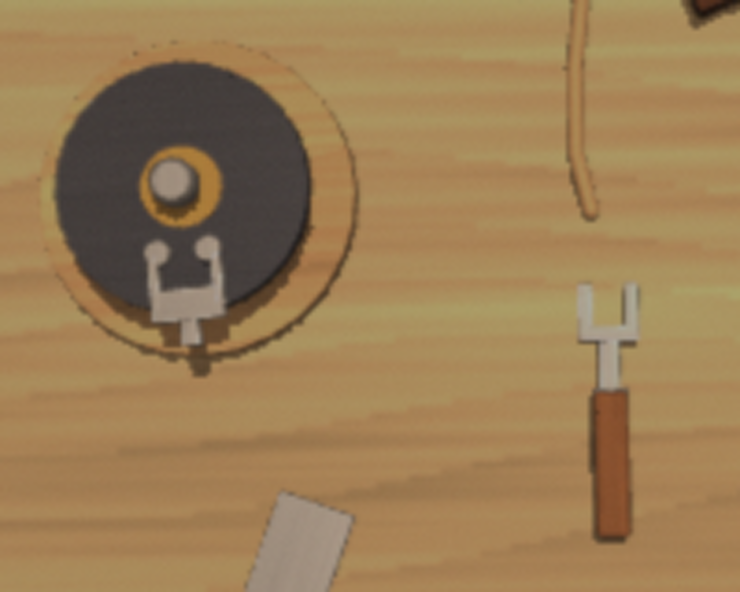

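The crop shows the fork with its handle end at (613,540), handle front at (610,391) and tine tips at (583,284) and (631,284). The clip's arm ends are at (156,252) and (207,246), and its bow back runs from (152,322) to (224,317). The washer centre is at (181,187).

Run:
```python
from h import *
p=vision.camera_params("top")
f=lambda a,z: ray(p,(165+(a[0]+.5)/3.7-.5,150+(a[1]+.5)/3.7-.5),z)[:2]
he,hf,t1,t2=f((613,540),.03),f((610,391),.03),f((583,284),.014),f((631,284),.014)
tm=(t1+t2)/2; d=tm-he; yaw=np.arctan2(d[1],d[0]); u=d/np.linalg.norm(d)
print("fork len",np.linalg.norm(d),"yaw",yaw,"grip",he+.07*u,tm-.105*u,hf-.03*u)
a=(f((156,252),.078)+f((207,246),.078))/2; b=(f((152,322),.078)+f((224,317),.078))/2
w=f((181,187),.071); s=f((172.5,181),.102); pl=f((183.5,188),.07)
print("arms",a,"bow",b,"yaw clip",np.arctan2(*(a-b)[::-1]),"back-edge yaw",np.arctan2(*(f((224,317),.078)-f((152,322),.078))[::-1])+np.pi/2,"washer",w,"spindle",s,pl,"yaw to spindle",np.arctan2(*(w-b)[::-1]))
```

```text
fork len 0.17520361014831057 yaw 0.007293952949244434 grip [ 0.43815338 -0.01828437] [ 0.43835698 -0.01828289] [ 0.4389446  -0.01859032]
arms [0.56536269 0.26258197] bow [0.51872333 0.25837625] yaw clip 0.08993200861347377 back-edge yaw 0.05370987252264636 washer [0.60749266 0.26436072] spindle [0.60714    0.26318662] [0.60693752 0.26291521] yaw to spindle 0.06731409716662383
```

Request:
{"api": "play_rows", "payload": {
  "targets": [
    [[0,0,0],-0.15,1],
    [[0,0,0],-0.15,1],
    [[-40,-20,0],0,1],
    [[-40,-30,0],0,1],
    [[-40,-40,0],0,1],
    [[-40,-40,0],0,1],
    [[-40,-40,0],0,1],
    [[-30,-40,0],0,1],
    [[0,-40,0],0,1],
    [[0,-40,0],0,1],
    [[0,-40,0],0,1],
    [[0,-40,0],0,1],
    [[0,-40,0],0,1],
    [[0,-40,0],0,1],
    [[0,-40,0],0,1],
    [[0,-40,0],0,1],
    [[0,-40,0],0,1],
    [[0,-40,0],0,1],
    [[0,-40,0],0,1],
    [[0,-40,0],0,1]
  ]
}}

```text
t: 2.1
tcp_pos: [0.4224, -0.013, 0.233]
ee_rot: [0.005, 1.0, -0.0, 0.0]
force: [0.6, -0.1, -0.3]
opening: 0.0913
```

Run:
```python
from h import *
p=vision.camera_params("wrist"); im=vision.capture("wrist"); cv2.imwrite("pics/w1.png",im[:,:,::-1]); state(); print(p)
for X in [(.368,-.019,.03),(.543,-.019,.014),(.438,-.0185,.03)]: print(proj(p,X).round(1))
```

```text
t 2.15 tcp [ 0.4224 -0.0168  0.233 ] x-axis yaw 3.1307 y [ 0.011  1.    -0.001] F [0.2 0.5 0.5] op 0.091
{'fx': 405.7255702154215, 'fy': 405.7255702154215, 'cx': 320.0933911950224, 'cy': 238.11560231832934, 'eye': array([ 0.33811434, -0.01234737,  0.38503695]), 'rotation': array([0.70262784, 0.69538406, 0.10629157, 0.1070385 ])}
[312.5 147.9]
[315.5 321.1]
[314.3 226.6]
```

View pics/w1.png

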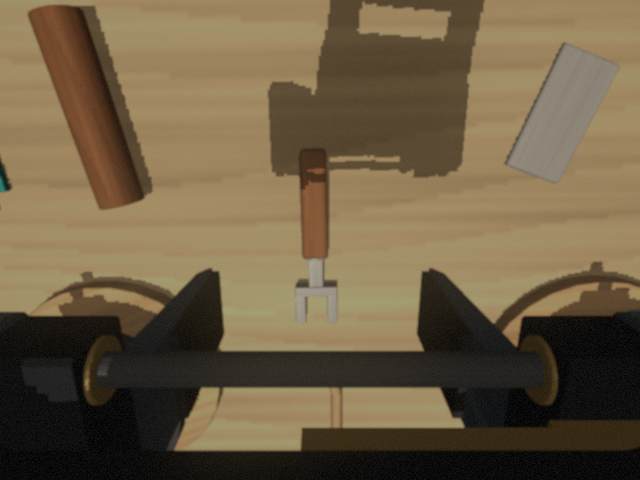

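The wrist view agrees with the top view: handle end at (313,150), tine tips at (317,321), within about 1 px of the prediction. Descending to grasp.

Request:
{"api": "play_rows", "payload": {
  "targets": [
    [[-16,-1,30],-0.018,1],
    [[0,0,40],0,1],
    [[0,0,40],0,1],
    [[0,0,40],0,1],
    [[0,0,30],0,1],
    [[0,0,20],0,1],
    [[0,0,11],0,1],
    [[0,0,0],0,1],
    [[0,0,0],0,1]
  ]
}}

```text
t: 3.05
tcp_pos: [0.4392, -0.0126, 0.0225]
ee_rot: [-0.004, 1.0, -0.0, 0.0]
force: [0.1, 0.6, 0.6]
opening: 0.0911
```

```bash
python3 -c "
from h import *
state()"
```

```text
t 3.05 tcp [ 0.4392 -0.0126  0.0225] x-axis yaw -3.1333 y [-0.008  1.    -0.   ] F [0.1 0.6 0.6] op 0.0911
```

Request:
{"api": "play_rows", "payload": {
  "targets": [
    [[0,-5,0],0,1],
    [[0,0,0],0,1],
    [[0,0,0],0,-0.2],
    [[0,0,0],0,-0.6],
    [[0,0,0],0,-1],
    [[0,0,0],0,-1],
    [[0,0,0],0,-1],
    [[0,0,0],0,-1],
    [[0,0,0],0,-1],
    [[0,0,0],0,-1]
  ]
}}

```text
t: 4.05
tcp_pos: [0.4389, -0.0176, 0.0219]
ee_rot: [-0.004, 1.0, -0.0, -0.0]
force: [0.5, -0.2, 0.2]
opening: 0.0302
```

```bash
python3 -c "
from h import *
state()"
```

```text
t 4.05 tcp [ 0.4389 -0.0176  0.0219] x-axis yaw -3.1334 y [-0.008  1.    -0.   ] F [ 0.5 -0.2  0.2] op 0.0302
```

Request:
{"api": "play_rows", "payload": {
  "targets": [
    [[0,0,0],0,-1],
    [[0,0,0],0,-1],
    [[0,0,0],0,-1],
    [[0,0,0],0,-1],
    [[0,0,-10],0,-1],
    [[0,0,-20],0,-1],
    [[0,0,-30],0,-1],
    [[0,0,-30],0,-1],
    [[0,0,-20],0,-1],
    [[0,0,0],0,-1],
    [[0,0,0],0,-1]
  ]
}}

```text
t: 5.15
tcp_pos: [0.4388, -0.0176, 0.1322]
ee_rot: [-0.004, 1.0, -0.0, 0.0]
force: [0.3, 0.1, -2.6]
opening: 0.0237
```

```bash
python3 -c "
from h import *
state()"
```

```text
t 5.15 tcp [ 0.4388 -0.0176  0.1322] x-axis yaw -3.1334 y [-0.008  1.    -0.   ] F [ 0.3  0.1 -2.6] op 0.0237
```

Request:
{"api": "play_rows", "payload": {
  "targets": [
    [[0,20,-5],0,-1],
    [[0,35,-5],0,-1],
    [[0,40,0],0,-1],
    [[0,40,0],0,-1],
    [[5,40,0],0,-1],
    [[10,40,0],0,-1],
    [[15,35,0],0,-1],
    [[15,15,0],-0.03,-1],
    [[5,0,0],-0.03,-1],
    [[0,0,0],0,-1],
    [[0,0,0],0,-1],
    [[0,0,0],0,-1]
  ]
}}

```text
t: 6.35
tcp_pos: [0.3871, 0.2461, 0.1417]
ee_rot: [-0.033, 0.999, -0.0, -0.0]
force: [1.0, 0.4, -1.8]
opening: 0.0239
```

Run:
```python
from h import *
o,m=state()
a=vision.capture("top"); pt=vision.camera_params("top")
b=vision.capture("wrist")
c=cv2.resize(a[140:300,150:310],(600,600),interpolation=cv2.INTER_CUBIC)
cv2.imwrite("pics/t2.png",c[:,:,::-1]); cv2.imwrite("pics/w2.png",b[:,:,::-1])
state()
```

```text
t 6.35 tcp [0.3871 0.2461 0.1417] x-axis yaw -3.0751 y [-0.066  0.998 -0.   ] F [ 1.   0.4 -1.8] op 0.0239
t 6.45 tcp [0.3872 0.2463 0.1419] x-axis yaw -3.0749 y [-0.067  0.998 -0.   ] F [-0.4 -0.8 -0.6] op 0.0239
```

View pics/t2.png

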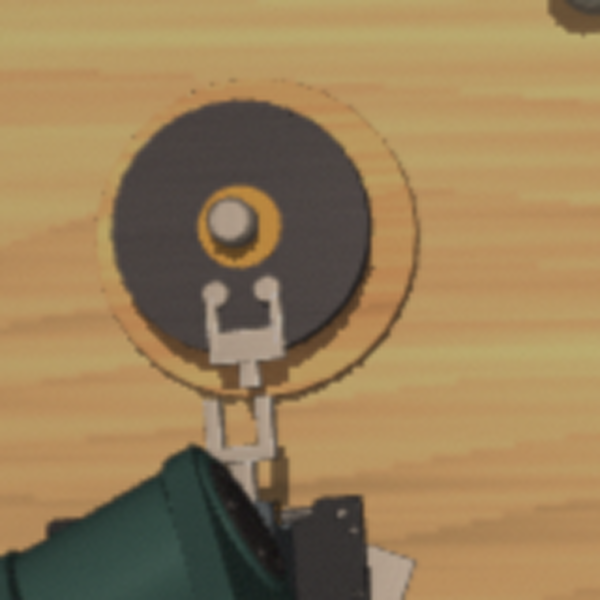

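View pics/w2.png

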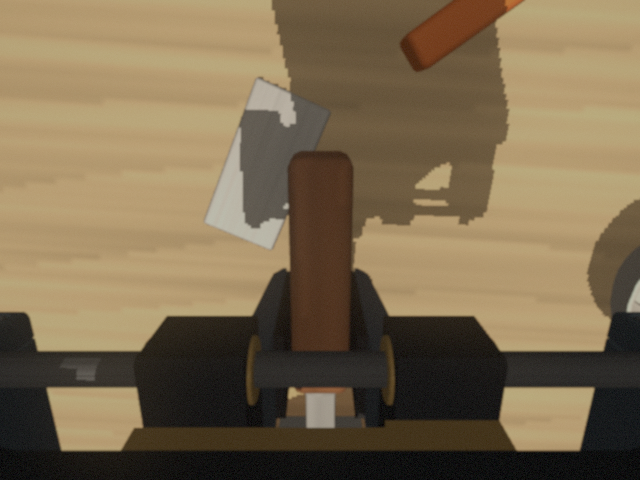

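The top crop shows the tine tips at (212,400) and (266,397). The clip's bow back runs (210,364)–(284,357) with its tail end at (250,386). The wrist view shows the handle held straight. Computing the alignment next.

Run:
```python
from h import *
p=vision.camera_params("top"); o,m=state()
f=lambda a,z: ray(p,(150+(a[0]+.5)/3.75-.5,140+(a[1]+.5)/3.75-.5),z)[:2]
zt=o["tcp_pos"][2]-.0219+.014
t=(f((211,400),zt)+f((266,397),zt))/2
a=(f((214,294),.078)+f((267,290),.078))/2; b=(f((210,364),.078)+f((284,357),.078))/2; tl=f((250,387),.078)
w=f((239.5,226.5),.071); s=f((231.5,220.5),.102); c=f((242,226),.07)
yaw=np.arctan2(m[1,0],m[0,0])+np.pi; u=np.array([np.cos(yaw),np.sin(yaw)])
ex=o["tcp_pos"][:2]+.105*u
print("tip seen",t,"tip from tcp",ex); print("bow",b,"arms",a,"tail",tl,"washer",w,"spindle",s,"plate",c)
for n,q in (("bow",b),("arms",a),("tail",tl),("spindle",s),("washer",w)):
    d=q-ex; print(n,"along",(d@u*1e3).round(1),"left",((u[0]*d[1]-u[1]*d[0])*1e3).round(1))
print("yaw",yaw,"axis yaws",np.arctan2(*(a-b)[::-1]),np.arctan2(*(a-tl)[::-1]),np.arctan2(*(w-b)[::-1]))
```

```text
t 6.45 tcp [0.3872 0.2463 0.1419] x-axis yaw -3.0749 y [-0.067  0.998 -0.   ] F [-0.4 -0.8 -0.6] op 0.0239
tip seen [0.49165461 0.2516956 ] tip from tcp [0.49191956 0.25331207]
bow [0.51925733 0.25824302] arms [0.56396915 0.26239564] tail [0.50200995 0.25632857] washer [0.60784691 0.26449307] spindle [0.60742738 0.26292251] plate [0.60829155 0.26306824]
bow along 27.6 left 3.1
arms along 72.5 left 4.3
tail along 10.3 left 2.3
spindle along 115.9 left 1.9
washer along 116.4 left 3.4
yaw 0.06672808750494807 axis yaws 0.09260940397515874 0.09760918142498959 0.07043390510303187
```

Request:
{"api": "play_rows", "payload": {
  "targets": [
    [[0,3,10],0,-1],
    [[0,0,15],0,-1],
    [[0,0,15],0,-1],
    [[0,0,8],0,-1],
    [[0,0,0],0,-1],
    [[0,0,0],0,-1],
    [[-6,0,0],0,-1],
    [[-6,0,0],0,-1],
    [[-6,0,0],0,-1],
    [[-3,0,0],0,-1],
    [[0,0,0],0,-1],
    [[0,0,0],0,-1]
  ]
}}

```text
t: 7.65
tcp_pos: [0.4074, 0.2512, 0.0939]
ee_rot: [-0.034, 0.999, -0.0, -0.0]
force: [0.4, 0.3, -2.4]
opening: 0.0235
```

Run:
```python
from h import *
o,m=state()
a=vision.capture("top"); b=vision.capture("side")
c=np.hstack([cv2.resize(a[170:270,170:270],(400,400),interpolation=cv2.INTER_CUBIC),cv2.resize(b[155:235,240:320],(400,400),interpolation=cv2.INTER_CUBIC)])
cv2.imwrite("pics/c3.png",c[:,:,::-1])
```

```text
t 7.65 tcp [0.4074 0.2512 0.0939] x-axis yaw -3.0735 y [-0.068  0.998 -0.   ] F [ 0.4  0.3 -2.4] op 0.0235
```

View pics/c3.png

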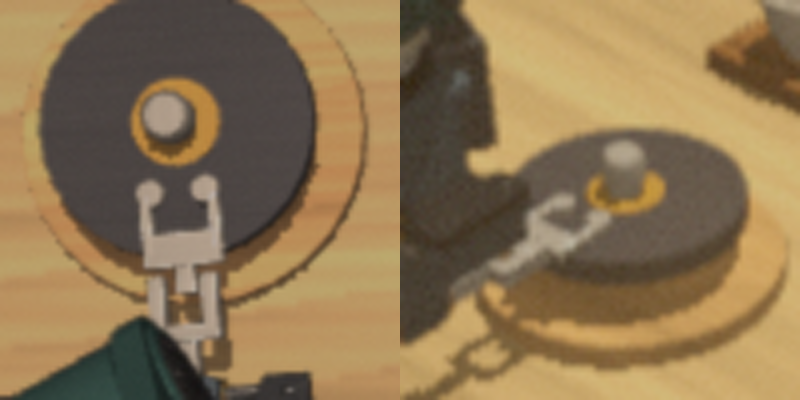

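Top half: the tines straddle the tail and the bow is centred on the tips, with about 6 mm left to contact. Pushing slowly.

Request:
{"api": "play_rows", "payload": {
  "targets": [
    [[-3,-1,0],0,-1],
    [[-3,0,0],0,-1],
    [[-3,0,0],0,-1],
    [[-3,0,0],0,-1],
    [[-3,0,0],0,-1],
    [[-3,0,0],0,-1],
    [[-3,0,0],0,-1],
    [[-3,0,0],0,-1],
    [[-3,0,0],0,-1],
    [[0,0,0],0,-1]
  ]
}}

```text
t: 8.75
tcp_pos: [0.4349, 0.2522, 0.094]
ee_rot: [-0.034, 0.999, 0.0, 0.0]
force: [-0.1, 0.5, -0.3]
opening: 0.0238
```

Run:
```python
from h import *
o,m=state()
a=vision.capture("top"); b=vision.capture("side")
c=np.hstack([cv2.resize(a[170:270,170:270],(400,400),interpolation=cv2.INTER_CUBIC),cv2.resize(b[155:235,240:320],(400,400),interpolation=cv2.INTER_CUBIC)])
cv2.imwrite("pics/c4.png",c[:,:,::-1])
```

```text
t 8.75 tcp [0.4349 0.2522 0.094 ] x-axis yaw -3.0736 y [-0.068  0.998  0.   ] F [-0.1  0.5 -0.3] op 0.0238
```

View pics/c4.png

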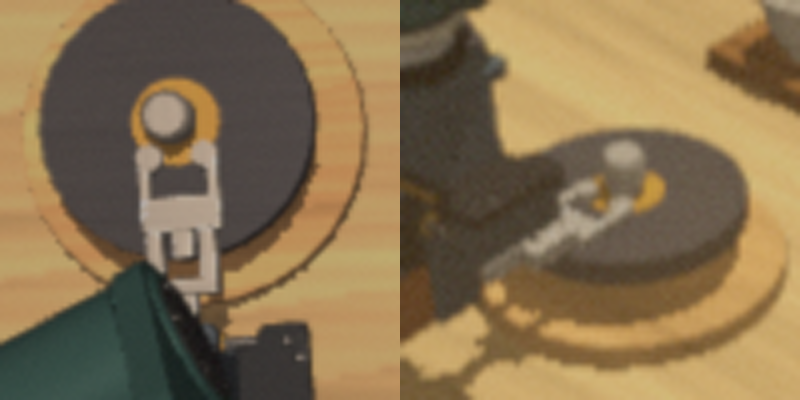

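The clip has moved square onto the tips and its arm ends, (148,158) and (204,153), are centred on the washer at (175,122). About 34 mm remain.

Request:
{"api": "play_rows", "payload": {
  "targets": [
    [[-3,0,0],0,-1],
    [[-3,0,0],0,-1],
    [[-3,0,0],0,-1],
    [[-3,0,0],0,-1],
    [[-3,0,0],0,-1],
    [[-3,0,0],0,-1],
    [[-3,0,0],0,-1],
    [[-3,0,0],0,-1],
    [[-3,0,0],0,-1],
    [[-2,0,0],0,-1],
    [[-1,0,0],0,-1]
  ]
}}

```text
t: 9.95
tcp_pos: [0.4649, 0.2542, 0.094]
ee_rot: [-0.034, 0.999, 0.0, 0.0]
force: [-1.0, 0.9, -1.4]
opening: 0.0236
```

Request:
{"api": "play_rows", "payload": {
  "targets": [
    [[-1,0,0],0,-1],
    [[-1,0,0],0,-1],
    [[-1,0,0],0,-1]
  ]
}}

```text
t: 10.25
tcp_pos: [0.4675, 0.2544, 0.094]
ee_rot: [-0.034, 0.999, 0.0, 0.0]
force: [-1.1, -0.2, -0.8]
opening: 0.0241
```

Request:
{"api": "play_rows", "payload": {
  "targets": [
    [[-1,0,0],0,-1],
    [[-1,0,0],0,-1]
  ]
}}

```text
t: 10.45
tcp_pos: [0.4695, 0.2545, 0.0939]
ee_rot: [-0.034, 0.999, -0.0, -0.0]
force: [-0.5, 0.4, -1.0]
opening: 0.0242
```

Request:
{"api": "play_rows", "payload": {
  "targets": [
    [[-1,0,0],0,-1],
    [[0,0,0],0,-1]
  ]
}}

```text
t: 10.65
tcp_pos: [0.4701, 0.2544, 0.0938]
ee_rot: [-0.034, 0.999, -0.0, -0.0]
force: [-3.5, -0.2, -0.8]
opening: 0.0237
```

Run:
```python
from h import *
o,m=state()
a=vision.capture("top"); b=vision.capture("side")
c=np.hstack([cv2.resize(a[170:270,170:270],(400,400),interpolation=cv2.INTER_CUBIC),cv2.resize(b[155:235,240:320],(400,400),interpolation=cv2.INTER_CUBIC)])
cv2.imwrite("pics/c5.png",c[:,:,::-1])
```

```text
t 10.65 tcp [0.4701 0.2544 0.0938] x-axis yaw -3.0733 y [-0.068  0.998 -0.   ] F [-3.5 -0.2 -0.8] op 0.0237
```

View pics/c5.png

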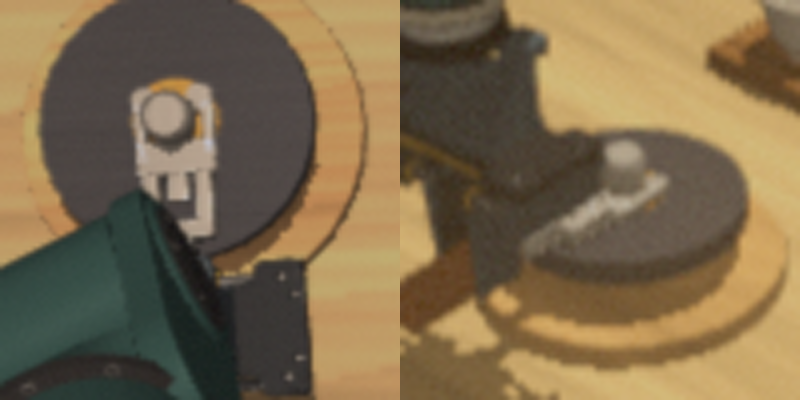

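The clip now surrounds the spindle, with its arm ends past it near (140,90) and (205,88). I'll press on to confirm the hard stop.

Request:
{"api": "play_rows", "payload": {
  "targets": [
    [[-1,0,0],0,-1],
    [[0,0,0],0,-1]
  ]
}}

```text
t: 10.95
tcp_pos: [0.4703, 0.2543, 0.0936]
ee_rot: [-0.034, 0.999, -0.0, -0.001]
force: [-7.6, 0.5, 0.9]
opening: 0.0242
```

Request:
{"api": "play_rows", "payload": {
  "targets": [
    [[-1,0,0],0,-1],
    [[0,0,0],0,-1]
  ]
}}

```text
t: 11.15
tcp_pos: [0.4704, 0.2542, 0.0933]
ee_rot: [-0.034, 0.999, -0.001, -0.002]
force: [-14.5, -0.2, 3.4]
opening: 0.0235
```

Request:
{"api": "play_rows", "payload": {
  "targets": [
    [[-1,0,0],0,-1],
    [[0,0,0],0,-1]
  ]
}}

```text
t: 11.35
tcp_pos: [0.4707, 0.2541, 0.093]
ee_rot: [-0.034, 0.999, -0.001, -0.003]
force: [-17.3, 1.9, 4.2]
opening: 0.0237
```

It is at a hard stop: 17 N with only 0.6 mm of motion, at the TCP position expected for home. Retreating and carrying the fork back.

Request:
{"api": "play_rows", "payload": {
  "targets": [
    [[4,0,0],0,-1],
    [[4,0,0],0,-1],
    [[8,0,0],0,-1],
    [[12,0,0],0,-1],
    [[15,0,0],0,-1],
    [[15,0,0],0,-1],
    [[10,0,-5],0,-1],
    [[0,0,-20],0,-1],
    [[0,0,-20],0,-1],
    [[0,0,0],0.03,-1],
    [[0,-20,0],0.03,-1],
    [[-10,-40,0],0,-1],
    [[-10,-40,0],0,-1],
    [[-10,-40,0],0,-1],
    [[-10,-40,0],0,-1],
    [[0,-40,0],0,-1],
    [[0,-30,0],0,-1],
    [[0,-15,0],0,-1],
    [[0,0,0],0,-1],
    [[0,0,0],0,-1]
  ]
}}

```text
t: 13.35
tcp_pos: [0.4481, -0.0142, 0.1392]
ee_rot: [-0.004, 1.0, 0.0, 0.0]
force: [0.5, -0.3, -1.7]
opening: 0.024
```

Run:
```python
from h import *
o,m=state()
a=vision.capture("top"); b=vision.capture("side")
c=np.hstack([cv2.resize(a[160:300,180:320],(400,400),interpolation=cv2.INTER_CUBIC),cv2.resize(b[155:295,240:380],(400,400),interpolation=cv2.INTER_CUBIC)])
cv2.imwrite("pics/c6.png",c[:,:,::-1])
```

```text
t 13.35 tcp [ 0.4481 -0.0142  0.1392] x-axis yaw -3.1341 y [-0.007  1.     0.   ] F [ 0.5 -0.3 -1.7] op 0.024
```

View pics/c6.png

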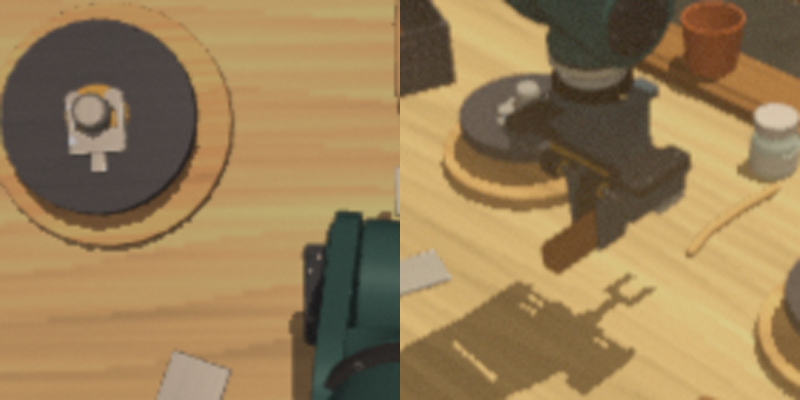

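The clip sits home round the spindle: bow at (97,140), tail at (98,160). The fork is still held. Laying it down at its original place.

Request:
{"api": "play_rows", "payload": {
  "targets": [
    [[8,-4,10],0,-1],
    [[0,0,25],0,-1],
    [[0,0,30],0,-1],
    [[0,0,25],0,-1],
    [[0,0,15],0,-1],
    [[0,0,7],0,-1],
    [[0,0,3],0,-1],
    [[0,0,0],0,-1],
    [[0,0,0],0,-1]
  ]
}}

```text
t: 14.35
tcp_pos: [0.4407, -0.0186, 0.0245]
ee_rot: [-0.004, 1.0, -0.0, 0.0]
force: [-0.6, -0.3, -1.6]
opening: 0.0236
```

Request:
{"api": "play_rows", "payload": {
  "targets": [
    [[0,0,1],0,-1],
    [[0,0,0],0,-1]
  ]
}}

```text
t: 14.55
tcp_pos: [0.4406, -0.0187, 0.0233]
ee_rot: [-0.004, 1.0, -0.0, 0.0]
force: [-0.8, 0.9, -1.7]
opening: 0.0237
```

Request:
{"api": "play_rows", "payload": {
  "targets": [
    [[0,0,1],0,-1],
    [[0,0,0],0,-1]
  ]
}}

```text
t: 14.75
tcp_pos: [0.4407, -0.0187, 0.0222]
ee_rot: [-0.004, 1.0, -0.0, 0.0]
force: [0.1, 0.1, 4.3]
opening: 0.0238
```

Request:
{"api": "play_rows", "payload": {
  "targets": [
    [[0,0,0.5],0,-1],
    [[0,0,0],0,-1]
  ]
}}

```text
t: 14.95
tcp_pos: [0.4408, -0.0187, 0.0218]
ee_rot: [-0.004, 1.0, -0.0, 0.0]
force: [-0.3, 0.3, 10.9]
opening: 0.0238
```

The fork is resting on the bench. Opening the jaws, then rising clear.

Request:
{"api": "play_rows", "payload": {
  "targets": [
    [[0,0,0],0,-0.3],
    [[0,0,0],0,0],
    [[0,0,0],0,0.5],
    [[0,0,0],0,1],
    [[0,0,0],0,1],
    [[0,0,0],0,1],
    [[0,0,0],0,1],
    [[0,0,0],0,1],
    [[0,0,0],0,1],
    [[0,0,0],0,1],
    [[0,0,-10],0,1],
    [[0,0,-20],0,1],
    [[0,0,-40],0,1],
    [[0,0,-40],0,1],
    [[0,0,-40],0,1],
    [[0,0,-40],0,1],
    [[0,0,-20],0,1],
    [[0,0,0],0,1],
    [[0,0,0],0,1]
  ]
}}

```text
t: 16.85
tcp_pos: [0.4401, -0.0186, 0.2316]
ee_rot: [-0.004, 1.0, -0.0, 0.0]
force: [-0.2, -0.3, -0.4]
opening: 0.0914
```

Run:
```python
from h import *
o,m=state()
a=vision.capture("top"); b=vision.capture("side"); w=vision.capture("wrist")
z=lambda i:cv2.resize(i,(400,300),interpolation=cv2.INTER_AREA)
top=cv2.resize(a[170:245,170:270],(400,300),interpolation=cv2.INTER_CUBIC); sd=cv2.resize(b[160:220,245:325],(400,300),interpolation=cv2.INTER_CUBIC)
c=np.vstack([np.hstack([top,sd]),np.hstack([z(w),z(b)])])
cv2.imwrite("pics/c7.png",c[:,:,::-1])
p=vision.camera_params("top"); f=lambda u,v,zz:proj(p,(u,v,zz))
d=cv2.absdiff(cv2.imread("pics/top0.png")[:,:,::-1],a).max(2)
n,_,st,_=cv2.connectedComponentsWithStats((d>45).astype(np.uint8)); print([tuple(s) for s in st[1:] if s[4]>12])
```

```text
t 16.85 tcp [ 0.4401 -0.0186  0.2316] x-axis yaw -3.1333 y [-0.008  1.    -0.   ] F [-0.2 -0.3 -0.4] op 0.0914
[(np.int32(203), np.int32(191), np.int32(21), np.int32(29), np.int32(271)), (np.int32(204), np.int32(214), np.int32(23), np.int32(32), np.int32(351)), (np.int32(186), np.int32(234), np.int32(191), np.int32(246), np.int32(18243)), (np.int32(216), np.int32(248), np.int32(6), np.int32(4), np.int32(21)), (np.int32(0), np.int32(361), np.int32(199), np.int32(119), np.int32(10920)), (np.int32(311), np.int32(419), np.int32(47), np.int32(27), np.int32(521)), (np.int32(0), np.int32(427), np.int32(63), np.int32(53), np.int32(1789)), (np.int32(374), np.int32(445), np.int32(6), np.int32(8), np.int32(29)), (np.int32(374), np.int32(457), np.int32(17), np.int32(23), np.int32(278))]
```

View pics/c7.png

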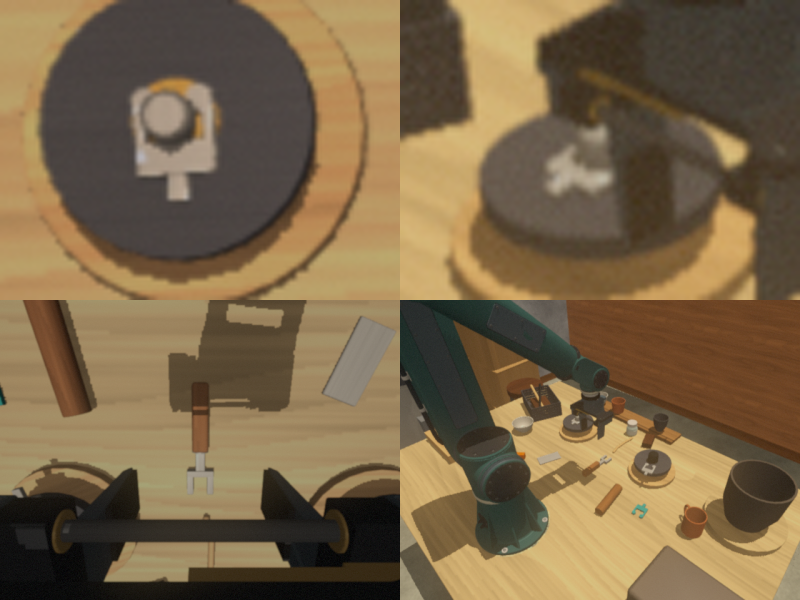

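The clip surrounds the spindle with its bow back at about (176,173) in the crop. The fork lies flat at its old place and everything else is unmoved. One numeric check before handing in.

Run:
```python
from h import *
p=vision.camera_params("top")
f=lambda a,z: ray(p,(170+(a[0]+.5)/4-.5,170+(a[1]+.5)/4-.5),z)[:2]
b=f((176.5,174),.078); print("bow back to axis (want .034):",np.linalg.norm(b-[.6075,.2635]),b)
```

```text
bow back to axis (want .034): 0.03282477454498809 [0.57469298 0.26242063]
```

```bash
python3 -c "
from cell import bot
bot.sign_off()"
```

```text
the job is handed in; nothing more can be done
```

I pushed the left (bare, washered) wheel's clip fully home with the fork, laid the fork flat close to where it started and let go. I handed in at about 17 s, well inside the 56 s limit.

- **Clip home:** it ran onto a hard stop, with 17 N of push giving only 0.6 mm of further motion. The last picture puts the bow's back 33 mm from the spindle axis against a nominal 34 mm, which is within measuring error. I never saw the snap itself as a force spike, because force was only read at the end of each call; home rests on the hard stop and the pictures.
- **Fork:** I felt it touch the bench before I opened the jaws, and the last wrist picture shows it lying flat. The arm is clear of everything, about 0.23 m up.
- **Everything else:** a before-and-after comparison of the top view showed changes only at the left clip and in areas the arm, its shadow or the fork cover, so the right wheel's clip and cap are unmoved. The steel rib, knife, roller and turquoise look-alike also look unmoved in the pictures.

No check failed or disagreed beyond the 1 mm noted above.

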